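# Empty sample tin into the flap-topped take-back box

## Task

Put the empty slim rectangular tin, which stands on the sill of the clear take-back box, into the box without picking it up: press the self-closing flap down with one fingertip and, while that finger keeps it open, push the tin gently over the edge of the sill with the other finger so that it drops in, then take the hand away so that the flap shuts by itself. Pinch and lift nothing, and leave the round tin on the sill and everything else on the counter where they are.

Things in the scene. Friction and masses are not known exactly. Their poses are not given: they have to be found in the camera images.
- box: Fixed take-back box 232 x 270 mm, 120 mm high: flat wooden top, 5 mm clear walls, hollow down to a floor at z = 0.006. Origin on the counter, under the middle of the sill's drop edge; x from the sill to the flap (the way the tin is pushed), y along the edge, z up. From x = -0.105 to 0 the top is the sill, 8 mm thick, y -0.135 to 0.135, no rims; then the flap, side strips 9 mm and an end strip.
- sill_edge (a point): Middle of the sill's drop edge, on its upper face (box x 0, y 0, z 0.120). Axes as the box.
- hinge_line (a point): Middle of the flap's hinge line (box x 0.112, y 0, z 0.120); the line runs along box y. The box ends 15 mm beyond it.
- flap_edge (a point): Middle of the flap's free edge, on its upper face; moves with the flap. Shut, it lies 2 mm beyond sill_edge at the same height.
- flap (a joint): Flat aluminium trapdoor flush with the sill, 110 mm (box x) x 248 mm (box y) x 4 mm. 0 = shut, level; grows in rad as the free edge sinks, to 1.0. A spring shuts it within about a second: about 1.5 N at the free edge starts it, 4 to 7 N at 35 mm from the hinge holds 0.7. The tin's weight does not open it. On the open flap (0.5 to 0.7 or more) the tin slides down under the sill.
- slim_tin: The tin to put in: rectangular, bare steel, 31 mm (its x) x 61 mm (its y) x 22 mm high, about 50 g, loose. Origin at the centre of its underside. It stands on the sill, its long side roughly along the drop edge, its front face about 10 to 40 mm from that edge, in the left or the right half of the sill.
- round_tin: Round bare steel tin, 49 mm in diameter, 22 mm high, loose, in the other half of the sill; stays there. Origin at the centre of its underside.
- gift_tin_a: Round gift tin, 122 mm in diameter, 55 mm high, on the counter; bystander. Origin at the centre of its underside.
- gift_box: Gift box 100 x 160 x 45 mm, on the counter; bystander. Origin at the centre of its underside.
- sample_jar: Closed jar, 60 mm in diameter, 100 mm high; bystander. Origin at the centre of its underside.
- tea_cup: White cup, 70 mm in diameter, 60 mm high, on the counter; bystander. Origin at the centre of its underside.

How it is judged:
By the outcome, as a careful person would: the job done as asked, in the order asked, and still so for the second after the job is handed in, with the robot touching nothing.
It also fails if it takes over 40 s, if anything falls off the work surface, if the arm or the gripper's body presses on something with over 40 N, if the wrist force passes 120 N, or if a joint passes its speed limit or range.

## Robot

A 6-joint arm with a two-finger parallel gripper is mounted at the origin on the work surface. World frame = base frame: x ahead of the robot, y to its left, z up, the work surface at z = 0. Lengths are in m, angles in rad, forces in N, time in s.
With the tool pointing down it reaches from about 0.35 to 0.875 m from the base axis. Payload 4.2 kg.
Tool frame: the origin (TCP) lies between the finger pads; the fingertips stand 17 mm ahead of it and the grasp point (between the pads) lies 2 mm behind it (ctrl.tip_extent is the distance from the TCP to the fingertips, in m); z points along the fingers, y is the direction in which the jaws open and shut (so a half turn about z gives the same grasp; the last joint's range is limited). The gripper opens to 87 mm and grips with 3 to 60 N. Pads are 19 mm wide; open, the fingers measure 117 mm over their backs; the gripper's body (75 mm by 190 mm) begins 51 mm behind the grasp point.
Start: joints at [1.509, 0.385, 0.008, 0, -1.194, -0.259], TCP at [0.197, 0.593, 0.24] pointing down, gripper open.
Joint ranges: [-3.14, 3.14], [-1.21, 2.06], [-1.07, 1.41], [-3.16, 2.05], [-2.99, -0.16], [-3.1, 3.1]. Speed limits (rad/s): [2.79, 2.79, 3.14, 3.14, 3.14, 3.14].

## Interface

Orientations are given as a unit quaternion [w, x, y, z].
In Python, from cell import ctrl gives the robot as it stands.
- The arm moves only by the tool servo_tool, never from a script. Its argument "targets" is a list of rows, each a list of 5 numbers: the opening, from 0 (shut) to 1 (fully open), then the shift along the world's x, y, z in units of 120 mm (1.0 is 120 mm), then the turn about the world's z in units of pi/2 rad (1.0 is pi/2 rad). In form: [[jaw, x, y, z, twist], ...]. A call has 1 to 8 rows; each row is the pose to reach, as a shift and turn from the pose measured when the call began; what a row does not reach only later rows make up. A row lasts 1/12 s, in which the tool goes at most 41.7 mm and 7.16 degrees, less where a joint would pass 70% of its speed; a pose out of reach is approached as far as the arm can. A call with a number of a shift or a turn outside -1 to 1 is refused whole. A call with a gripper value outside its range is refused whole. The fingers move at their own pace and stop on an object; "grip_force" is the grip in N (left out, the last holds). Time passes only in rows, so rows that repeat a pose let the fingers close. It gives the time, the measured TCP pose, the force and the opening at its end, in the units of the state.
- ctrl.sense(): the state, without advancing time (a new reading comes with each control period).
- ctrl.snapshot(name): name is "scene" or "top" or "wrist"; returns a dict with "color" (480x640x3 uint8, red, green, blue), "camera_matrix" (3x3 intrinsics, pixels), "cam_to_world" (4x4, takes a point from camera to world coordinates). Camera axes: x right, y down, z forward; pixel columns grow to the right and rows downward; lengths in m; the calibration is good to about 2 mm. A picture is of the moment at which its call begins. There is no depth.
- ctrl.hand_in(): hands the job in, once; it reports no verdict.
The state is a dict: "time": time; "q": joint angles; "dq": joint speeds; "effort": joint torques, N m; "position": TCP position; "orientation": TCP orientation; "wrist_force": force on the tool from outside, world axes, zero at the start; "wrist_torque": the same for the moment, N m; "gripper_width": opening from 0.0 (shut) to 1.0 (fully open).
Only numpy, scipy, OpenCV 4.12 (cv2) and the standard library are available. Lean on these libraries where they do the work, as an engineer would, in place of code of your own. Each camera call takes 0.05 s, during which the arm holds its last target.

## Working session

There is one attempt and no reset: what is moved stays moved. The work goes in short steps, Python scripts to look and compute and a tool call to move; the robot and the scene stay as the last step left them, time stands still between calls to the robot, and variables do not carry over. Pictures are saved under pics/ and viewed, and the job is handed in when it is done.

Besides the shell and the picture viewer there is one more tool, called after "Call:" by a JSON object that holds its "fn" and its "kwargs", one argument or row to a line. servo_tool: Moves the arm, as the interface text tells. Its arguments: {"type":"object","properties":{"targets":{"type":"array","items":{"type":"array","items":{"type":"number"}}},"grip_force":{"type":"number"}},"required":["targets"]}

```bash
mkdir -p pics; cat > h.py <<'E'
import cv2,numpy as np
from cell import ctrl
def snap(n,f):
    s=ctrl.snapshot(n); cv2.imwrite('pics/'+f,s['color'][:,:,::-1]); np.savez('pics/'+f+'.npz',K=s['camera_matrix'],T=s['cam_to_world'],c=s['color']); return s
def ray(K,T,uv,z):
    d=T[:3,:3]@np.linalg.inv(K)@np.array([uv[0],uv[1],1.]);o=T[:3,3];return o+d*(z-o[2])/d[2]
def proj(K,T,p):
    c=T[:3,:3].T@(np.array(p)-T[:3,3]);q=K@c;return q[:2]/q[2]
E
python3 - <<'E'
from h import *
for n in ['scene','top','wrist']:
    s=snap(n,n+'0.png');print(n,s['camera_matrix'].round(1).tolist(),s['cam_to_world'].round(3).tolist())
st=ctrl.sense();print(st,ctrl.tip_extent)
E
```

```text
scene [[608.6, 0.0, 309.1], [0.0, 608.6, 253.4], [0.0, 0.0, 1.0]] [[-0.697, 0.434, -0.571, 1.284], [0.717, 0.431, -0.548, 0.676], [0.009, -0.791, -0.612, 0.89], [0.0, 0.0, 0.0, 1.0]]
top [[506.2, 0.0, 318.6], [0.0, 506.2, 232.9], [0.0, 0.0, 1.0]] [[0.002, -0.99, 0.138, 0.402], [-1.0, -0.006, -0.028, 0.013], [0.028, -0.138, -0.99, 1.116], [0.0, 0.0, 0.0, 1.0]]
wrist [[403.7, 0.0, 312.2], [0.0, 403.7, 233.6], [0.0, 0.0, 1.0]] [[-0.314, -0.911, -0.265, 0.271], [-0.949, 0.302, 0.086, 0.569], [0.002, 0.279, -0.96, 0.384], [0.0, 0.0, 0.0, 1.0]]
{'time': 0.15, 'q': array([ 1.50856841e+00,  3.85375261e-01,  6.95744733e-03, -3.31435645e-04,
       -1.19398620e+00, -2.58621562e-01]), 'dq': array([-0.00158151, -0.00077849,  0.00294595,  0.00173256,  0.00016653,
        0.00264442]), 'effort': array([-9.54155803e-04, -3.91051304e+01,  1.87588406e+01,  4.22238708e+00,
        1.23680447e-02, -1.37094157e-04]), 'position': array([0.19695204, 0.5927219 , 0.23872366]), 'orientation': array([ 8.15071094e-04,  9.87149433e-01, -1.59797771e-01, -7.44925462e-05]), 'wrist_force': array([ 1.1675566 , -0.19001103,  0.1369042 ]), 'wrist_torque': array([ 0.00407428, -0.0274804 , -0.06038511]), 'gripper_width': 0.9993064991411026} 0.017
```

View pics/scene0.png

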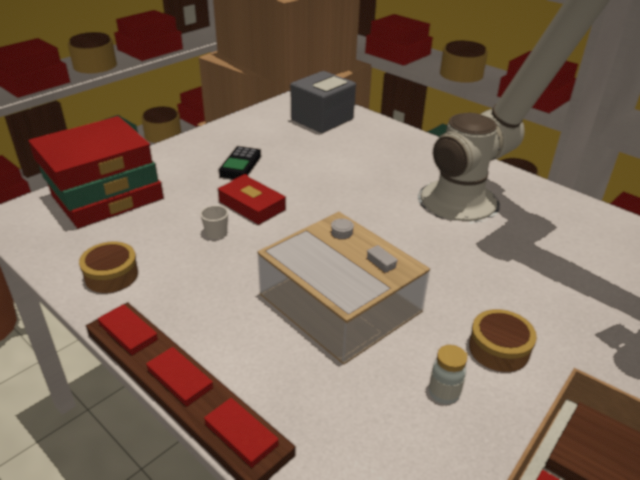

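View pics/top0.png

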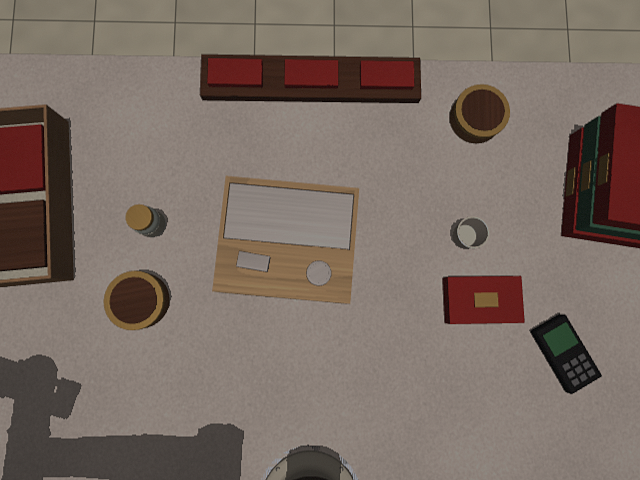

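View pics/wrist0.png

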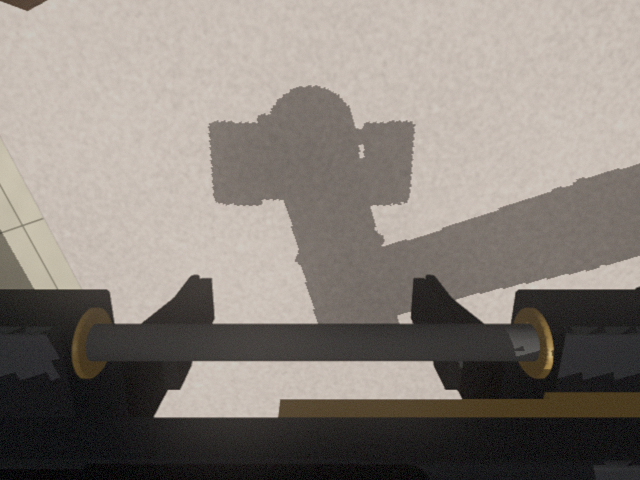

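The top view shows the box with its flap away from the robot. The slim tin is at about (253,261), left half; the round tin at about (318,272). Flap corners are near (230,183), (354,192), (349,249) and (223,238).

```bash
python3 - <<'E'
from h import *
d=np.load('pics/top0.png.npz');K,T,c=d['K'],d['T'],d['c']
crop=c[165:315,200:370]
cv2.imwrite('pics/crop.png',cv2.resize(crop,None,fx=4.5,fy=4.0,interpolation=cv2.INTER_CUBIC)[:,:,::-1])
hsv=cv2.cvtColor(c,cv2.COLOR_RGB2HSV)
for p in [(290,215),(253,261),(318,272),(285,275),(200,250)]: print(p,hsv[p[1],p[0]],c[p[1],p[0]])
wood=((hsv[:,:,1]>75)&(hsv[:,:,0]<30)).astype(np.uint8); 
roi=np.zeros_like(wood);roi[165:315,200:370]=1
wood*=roi
cs,h=cv2.findContours(wood,cv2.RETR_CCOMP,cv2.CHAIN_APPROX_NONE)
for k,q in zip(cs,h[0]):
    a=cv2.contourArea(k)
    if a<100: continue
    r=cv2.minAreaRect(k);b=cv2.boxPoints(r)
    ap=cv2.approxPolyDP(k,0.03*cv2.arcLength(k,True),True)[:,0]
    z=0.142 if a<1500 else 0.12
    print('area',a,'hole',q[3]>=0,'cent',r[0]); print(' rect',np.array([ray(K,T,x,z)[:2] for x in b]).round(4).tolist(),'poly',ap.tolist(),np.array([ray(K,T,x,z)[:2] for x in ap]).round(4).tolist())
E
```

```text
(290, 215) [ 12  24 140] [140 132 127]
(253, 261) [ 12  25 134] [134 126 121]
(318, 272) [ 11  26 137] [137 128 123]
(285, 275) [ 16 109 141] [141 113  81]
(200, 250) [ 11  34 143] [143 131 124]
area 15602.0 hole False cent (285.9966125488281, 239.5367431640625)
 rect [[0.4263, 0.1926], [0.6576, 0.1783], [0.6338, -0.099], [0.4023, -0.0758]] poly [[226, 176], [212, 290], [349, 303], [358, 188]] [[0.6561, 0.1712], [0.4284, 0.1921], [0.4039, -0.0748], [0.6337, -0.0944]]
area 533.5 hole True cent (318.2500305175781, 272.75006103515625)
 rect [[0.4608, 0.0211], [0.4966, -0.0144], [0.462, -0.0491], [0.4265, -0.0136]] poly [[314, 260], [325, 261], [331, 269], [330, 279], [322, 286], [313, 285], [306, 278], [306, 268]] [[0.4859, -0.0057], [0.4841, -0.0269], [0.4687, -0.0385], [0.4495, -0.0366], [0.4361, -0.0212], [0.4379, -0.004], [0.4512, 0.0095], [0.4704, 0.0096]]
area 570.5 hole True cent (252.82431030273438, 261.0540466308594)
 rect [[0.4713, 0.1467], [0.506, 0.1418], [0.4954, 0.0768], [0.4608, 0.082]] poly [[238, 251], [269, 255], [268, 271], [236, 267]] [[0.5026, 0.1407], [0.4952, 0.081], [0.4644, 0.0824], [0.4718, 0.1437]]
area 7177.5 hole True cent (288.6949157714844, 215.70201110839844)
 rect [[0.529, 0.1753], [0.6455, 0.1683], [0.624, -0.0888], [0.5074, -0.0775]] poly [[229, 183], [353, 193], [350, 249], [225, 239]] [[0.6417, 0.1648], [0.6233, -0.0842], [0.5099, -0.0774], [0.5285, 0.1697]]
```

View pics/crop.png

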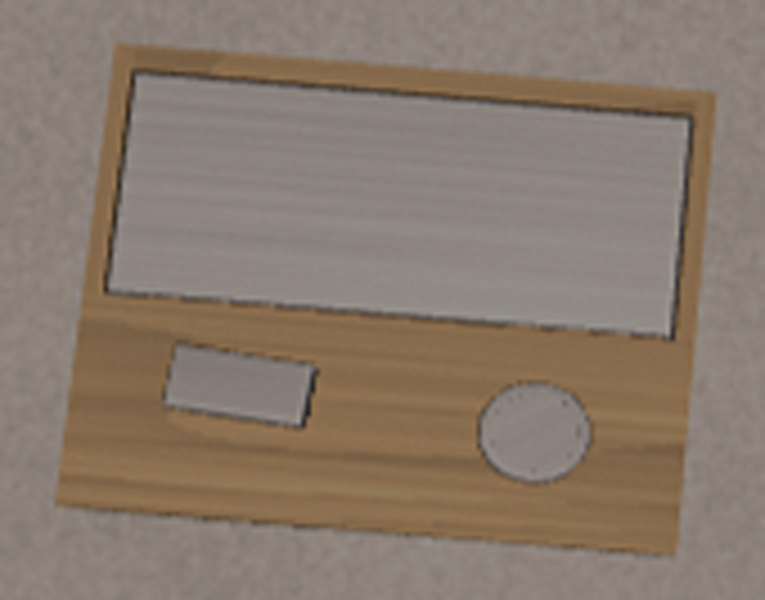

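Call:
{"fn": "servo_tool", "kwargs": {
  "targets": [
    [1,0.15,-0.33,0.1,-0.07],
    [1,0.25,-0.66,0.2,-0.14],
    [1,0.35,-1,0.2,-0.2]
  ]
}}

```text
time: 0.4
position: [0.2379, 0.4779, 0.2635]
orientation: [-0.0, 0.949, -0.314, 0.0]
wrist_force: [1.1, 0.7, 0.3]
gripper_width: 1.002
```

Call:
{"fn": "servo_tool", "kwargs": {
  "targets": [
    [1,0.15,-0.33,0,-0.07],
    [1,0.25,-0.66,0,-0.14],
    [1,0.35,-1,0,-0.2]
  ]
}}

```text
time: 0.65
position: [0.2794, 0.3585, 0.2633]
orientation: [0.0, 0.887, -0.461, 0.0]
wrist_force: [0.9, -1.4, 0.3]
gripper_width: 0.999
```

Call:
{"fn": "servo_tool", "kwargs": {
  "targets": [
    [1,0.15,-0.33,0,-0.07],
    [1,0.25,-0.66,0,-0.14],
    [1,0.35,-1,0,-0.2]
  ]
}}

```text
time: 0.9
position: [0.3202, 0.2406, 0.2632]
orientation: [-0.0, 0.803, -0.596, 0.0]
wrist_force: [0.8, 0.0, -0.3]
gripper_width: 0.997
```

Call:
{"fn": "servo_tool", "kwargs": {
  "targets": [
    [1,0.1,-0.33,0,-0.07],
    [1,0.2,-0.66,0,-0.14],
    [1,0.3,-1,0,-0.2],
    [1,0.3,-1,0,-0.2]
  ]
}}

```text
time: 1.23
position: [0.3561, 0.1153, 0.263]
orientation: [-0.001, -0.696, 0.718, -0.0]
wrist_force: [-0.7, -0.6, 0.7]
gripper_width: 1.001
```

Call:
{"fn": "servo_tool", "kwargs": {
  "targets": [
    [1,-0.2,0,0,0],
    [1,-0.4,-0.1,0,0],
    [1,-0.6,-0.1,0,0],
    [1,-0.8,-0.2,0,0]
  ]
}}

```text
time: 1.57
position: [0.2594, 0.0912, 0.2628]
orientation: [-0.001, -0.696, 0.718, -0.0]
wrist_force: [-0.8, -0.3, 1.0]
gripper_width: 0.998
```

```bash
python3 -c "
from h import *
s=ctrl.sense()
for k in ['q','position','orientation']: print(k,s[k].round(4))"
```

```text
q [ 0.9583 -0.3077 -0.663  -0.     -1.2175 -0.9902]
position [0.2594 0.0912 0.2628]
orientation [-1.000e-03 -6.958e-01  7.183e-01 -2.000e-04]
```

Call:
{"fn": "servo_tool", "kwargs": {
  "targets": [
    [1,-0.2,0,0,0],
    [1,-0.4,-0.1,0,0],
    [1,-0.6,-0.1,0,0],
    [1,-0.8,-0.2,0,0]
  ]
}}

```text
time: 1.9
position: [0.1674, 0.0698, 0.263]
orientation: [-0.001, -0.694, 0.72, -0.0]
wrist_force: [-1.9, -0.2, 0.4]
gripper_width: 1.0
```

```bash
python3 -c "
from h import *
s=ctrl.sense()
for k in ['q','position','orientation']: print(k,s[k].round(4))"
```

```text
q [ 1.4683e+00 -6.2260e-01 -7.8160e-01 -1.5000e-03 -1.4135e+00 -1.5040e+00]
position [0.1674 0.0698 0.263 ]
orientation [-0.0011 -0.6943  0.7197 -0.    ]
```

Call:
{"fn": "servo_tool", "kwargs": {
  "targets": [
    [1,0.2,0,0.2,0],
    [1,0.4,0.1,0.4,0],
    [1,0.6,0.1,0.7,0],
    [1,0.8,0.1,1,0]
  ]
}}

```text
time: 2.23
position: [0.2592, 0.0839, 0.3795]
orientation: [0.0, -0.699, 0.715, 0.0]
wrist_force: [0.0, 1.8, 0.9]
gripper_width: 1.001
```

Call:
{"fn": "servo_tool", "kwargs": {
  "targets": [
    [1,0.2,0,0.2,0],
    [1,0.4,0,0.4,0],
    [1,0.6,0,0.7,0],
    [1,0.8,0,1,0]
  ]
}}

```text
time: 2.57
position: [0.3542, 0.0837, 0.4977]
orientation: [-0.0, -0.699, 0.715, 0.001]
wrist_force: [-0.0, 1.4, 0.5]
gripper_width: 1.003
```

Call:
{"fn": "servo_tool", "kwargs": {
  "targets": [
    [1,0.2,0,0.2,0],
    [1,0.4,0,0.4,0],
    [1,0.6,0,0.7,0],
    [1,0.8,0,1,0]
  ]
}}

```text
time: 2.9
position: [0.4491, 0.0834, 0.6158]
orientation: [-0.001, -0.699, 0.715, 0.001]
wrist_force: [0.5, 0.2, 1.5]
gripper_width: 1.001
```

```bash
python3 -c "
from h import *
s=ctrl.sense()
for k in ['q','position','orientation']: print(k,s[k].round(4))"
```

```text
q [ 5.4020e-01  8.5400e-02  5.3160e-01 -1.2000e-03 -2.0195e+00 -5.6260e-01]
position [0.4491 0.0834 0.6158]
orientation [-0.0011 -0.6993  0.7148  0.0008]
```

Call:
{"fn": "servo_tool", "kwargs": {
  "targets": [
    [1,0.3,0,0.2,0],
    [1,0.6,0,0.4,0],
    [1,0.8,0,0.7,0],
    [1,1,0,1,0]
  ]
}}

```text
time: 3.23
position: [0.5412, 0.0848, 0.693]
orientation: [-0.001, -0.699, 0.715, 0.0]
wrist_force: [2.0, 1.0, 1.6]
gripper_width: 1.006
```

Call:
{"fn": "servo_tool", "kwargs": {
  "targets": [
    [1,0.3,0,0.2,0],
    [1,0.6,0,0.4,0],
    [1,0.8,0,0.7,0],
    [1,1,0,1,0]
  ]
}}

```text
time: 3.57
position: [0.5729, 0.0778, 0.6866]
orientation: [0.006, -0.699, 0.715, -0.007]
wrist_force: [-0.8, -1.4, 1.7]
gripper_width: 1.0
```

```bash
python3 -c "
from h import *
s=ctrl.sense()
for k in ['q','position','orientation']: print(k,s[k].round(4))"
```

```text
q [ 0.4197  0.526   1.4073  0.0138 -2.4361 -0.4311]
position [0.5729 0.0778 0.6866]
orientation [ 0.0059 -0.6992  0.7148 -0.007 ]
```

Call:
{"fn": "servo_tool", "kwargs": {
  "targets": [
    [1,0.5,0,0.3,0],
    [1,0.8,0,0.6,0],
    [1,1,0,1,0],
    [1,1,0,1,0],
    [1,1,0,1,0],
    [1,1,0,1,0]
  ]
}}

```text
time: 4.07
position: [0.5954, 0.0682, 0.6767]
orientation: [0.015, -0.699, 0.715, -0.015]
wrist_force: [0.1, 1.0, 0.0]
gripper_width: 1.0
```

```bash
python3 -c "
from h import *
s=ctrl.sense()
for k in ['q','position','orientation']: print(k,s[k].round(4))"
```

```text
q [ 0.3924  0.5463  1.4077  0.0249 -2.3938 -0.3959]
position [0.5954 0.0682 0.6767]
orientation [ 0.0146 -0.6991  0.7147 -0.015 ]
```

Call:
{"fn": "servo_tool", "kwargs": {
  "targets": [
    [1,0.4,-0.1,1,0],
    [1,0.4,-0.1,1,0]
  ]
}}

```text
time: 4.23
position: [0.5843, 0.0573, 0.6908]
orientation: [0.023, -0.699, 0.715, -0.023]
wrist_force: [-0.9, -1.1, 0.0]
gripper_width: 0.997
```

```bash
cat >> h.py <<'E'
from scipy.spatial.transform import Rotation as R
def st():
    s=ctrl.sense();o=s['orientation'];M=R.from_quat(o[[1,2,3,0]]).as_matrix()
    print('t',s['time'],'q',s['q'].round(3),'p',s['position'].round(4),'\n z',M[:,2].round(3),'jaw y',M[:,1].round(3),'F',s['wrist_force'].round(1),'w',round(s['gripper_width'],3));return s,M
E
python3 -c "
from h import *
st()"
```

```text
t 4.2333 q [ 0.387  0.524  1.408  0.039 -2.394 -0.38 ] p [0.5843 0.0573 0.6908] 
 z [ 0.065 -0.002 -0.998] jaw y [-0.998  0.023 -0.065] F [-0.9 -1.1  0. ] w 0.997
```

Call:
{"fn": "servo_tool", "kwargs": {
  "targets": [
    [1,0.4,0,1,0]
  ]
}}

```text
time: 4.32
position: [0.5793, 0.055, 0.6992]
orientation: [0.03, -0.698, 0.715, -0.031]
wrist_force: [-0.4, -0.5, 0.0]
gripper_width: 0.997
```

Call:
{"fn": "servo_tool", "kwargs": {
  "targets": [
    [1,0.4,0,1,0]
  ]
}}

```text
time: 4.4
position: [0.574, 0.0529, 0.7081]
orientation: [0.038, -0.697, 0.715, -0.039]
wrist_force: [-1.1, -0.9, 0.4]
gripper_width: 1.0
```

Call:
{"fn": "servo_tool", "kwargs": {
  "targets": [
    [1,0.4,0,1,0]
  ]
}}

```text
time: 4.48
position: [0.5694, 0.051, 0.7166]
orientation: [0.047, -0.697, 0.714, -0.047]
wrist_force: [0.6, 0.0, -0.6]
gripper_width: 0.999
```

```bash
python3 -c "
from h import *
st()"
```

```text
t 4.4833 q [ 0.4    0.486  1.408  0.077 -2.369 -0.367] p [0.5694 0.051  0.7166] 
 z [ 0.133 -0.002 -0.991] jaw y [-0.991  0.025 -0.133] F [ 0.6  0.  -0.6] w 0.999
```

Call:
{"fn": "servo_tool", "kwargs": {
  "targets": [
    [1,0.4,0,1,0]
  ]
}}

```text
time: 4.57
position: [0.5653, 0.0493, 0.7247]
orientation: [0.055, -0.696, 0.714, -0.056]
wrist_force: [0.6, -0.1, -0.2]
gripper_width: 1.003
```

Call:
{"fn": "servo_tool", "kwargs": {
  "targets": [
    [1,0.4,0,1,0]
  ]
}}

```text
time: 4.65
position: [0.5618, 0.0477, 0.7324]
orientation: [0.064, -0.695, 0.713, -0.064]
wrist_force: [-0.3, -0.1, 0.8]
gripper_width: 0.997
```

Call:
{"fn": "servo_tool", "kwargs": {
  "targets": [
    [1,0.4,0,1,0]
  ]
}}

```text
time: 4.73
position: [0.5586, 0.0462, 0.7399]
orientation: [0.072, -0.694, 0.712, -0.072]
wrist_force: [1.2, 0.1, 0.4]
gripper_width: 1.0
```

Call:
{"fn": "servo_tool", "kwargs": {
  "targets": [
    [1,0.4,0,1,0]
  ]
}}

```text
time: 4.82
position: [0.5559, 0.0448, 0.7472]
orientation: [0.081, -0.694, 0.711, -0.081]
wrist_force: [-0.4, -1.0, 0.4]
gripper_width: 1.001
```

Call:
{"fn": "servo_tool", "kwargs": {
  "targets": [
    [1,0.4,0,1,0]
  ]
}}

```text
time: 4.9
position: [0.5535, 0.0435, 0.7542]
orientation: [0.089, -0.693, 0.71, -0.089]
wrist_force: [0.3, -0.6, -1.0]
gripper_width: 0.995
```

Call:
{"fn": "servo_tool", "kwargs": {
  "targets": [
    [1,0.4,0,1,0]
  ]
}}

```text
time: 4.98
position: [0.5515, 0.0423, 0.761]
orientation: [0.098, -0.691, 0.709, -0.098]
wrist_force: [0.1, 0.0, -0.1]
gripper_width: 1.0
```

```bash
python3 -c "
from h import *
st()"
```

```text
t 4.9833 q [ 0.431  0.426  1.407  0.157 -2.294 -0.336] p [0.5515 0.0423 0.761 ] 
 z [ 0.273 -0.004 -0.962] jaw y [-0.962  0.025 -0.273] F [ 0.1  0.  -0.1] w 1.0
```

Call:
{"fn": "servo_tool", "kwargs": {
  "targets": [
    [1,0.4,0,1,0]
  ]
}}

```text
time: 5.07
position: [0.5498, 0.0411, 0.7676]
orientation: [0.106, -0.69, 0.708, -0.106]
wrist_force: [0.7, 0.5, 0.3]
gripper_width: 1.001
```

Call:
{"fn": "servo_tool", "kwargs": {
  "targets": [
    [1,0.4,0,1,0]
  ]
}}

```text
time: 5.15
position: [0.5485, 0.0399, 0.7742]
orientation: [0.114, -0.689, 0.707, -0.115]
wrist_force: [0.4, -0.4, -0.6]
gripper_width: 0.998
```

Call:
{"fn": "servo_tool", "kwargs": {
  "targets": [
    [1,0.4,0,1,0]
  ]
}}

```text
time: 5.23
position: [0.5474, 0.0389, 0.7806]
orientation: [0.122, -0.687, 0.705, -0.124]
wrist_force: [-0.1, 0.5, -0.1]
gripper_width: 0.998
```

Call:
{"fn": "servo_tool", "kwargs": {
  "targets": [
    [1,0.4,0,1,0]
  ]
}}

```text
time: 5.32
position: [0.5466, 0.0379, 0.7871]
orientation: [0.13, -0.686, 0.704, -0.132]
wrist_force: [0.3, -0.2, -0.5]
gripper_width: 1.003
```

Call:
{"fn": "servo_tool", "kwargs": {
  "targets": [
    [1,0.4,0,1,0]
  ]
}}

```text
time: 5.4
position: [0.5461, 0.0369, 0.7934]
orientation: [0.138, -0.684, 0.702, -0.141]
wrist_force: [-0.8, -0.0, -0.1]
gripper_width: 0.999
```

Call:
{"fn": "servo_tool", "kwargs": {
  "targets": [
    [1,0,0,0,0]
  ]
}}

```text
time: 5.48
position: [0.545, 0.0363, 0.795]
orientation: [0.14, -0.684, 0.702, -0.142]
wrist_force: [-0.2, -0.4, 0.5]
gripper_width: 0.998
```

```bash
python3 -c "
from h import *
st()"
```

```text
t 5.4833 q [ 0.457  0.389  1.408  0.227 -2.216 -0.312] p [0.545  0.0363 0.795 ] 
 z [ 0.391 -0.009 -0.92 ] jaw y [-0.92   0.024 -0.391] F [-0.2 -0.4  0.5] w 0.998
```

Call:
{"fn": "servo_tool", "kwargs": {
  "targets": [
    [1,0,0.05,-0.3,0],
    [1,0,0.1,-0.6,0],
    [1,0,0.15,-0.9,0],
    [1,0,0.15,-1,0]
  ]
}}

```text
time: 5.82
position: [0.5469, 0.0514, 0.7036]
orientation: [0.141, -0.683, 0.702, -0.143]
wrist_force: [0.6, 1.0, 2.4]
gripper_width: 1.004
```

Call:
{"fn": "servo_tool", "kwargs": {
  "targets": [
    [1,0,0,-0.15,0.06],
    [1,0,0.05,-0.3,0.12],
    [1,0,0.05,-0.45,0.19],
    [1,0,0.1,-0.6,0.25],
    [1,0,0.1,-0.75,0.31],
    [1,0,0.15,-0.9,0.37],
    [1,0,0.15,-1,0.43],
    [1,0,0.15,-1,0.49]
  ]
}}

```text
time: 6.48
position: [0.546, 0.0698, 0.58]
orientation: [-0.183, 0.898, -0.392, 0.076]
wrist_force: [0.1, -0.1, 0.4]
gripper_width: 0.999
```

```bash
python3 -c "
from h import *
st()"
```

```text
t 6.4833 q [ 0.329  0.058  0.413 -0.165 -1.56   0.39 ] p [0.546  0.0698 0.58  ] 
 z [ 0.281  0.269 -0.921] jaw y [-0.676 -0.626 -0.389] F [ 0.1 -0.1  0.4] w 0.999
```

Call:
{"fn": "servo_tool", "kwargs": {
  "targets": [
    [1,0,0,-0.15,0.06],
    [1,0,0.05,-0.3,0.12],
    [1,-0.05,0.05,-0.45,0.19],
    [1,-0.05,0.1,-0.6,0.25],
    [1,-0.05,0.1,-0.7,0.31],
    [1,-0.1,0.1,-0.8,0.37],
    [1,-0.1,0.1,-0.9,0.43],
    [1,-0.1,0.1,-0.9,0.49]
  ]
}}

```text
time: 7.15
position: [0.533, 0.0818, 0.4689]
orientation: [-0.199, 0.98, -0.024, -0.001]
wrist_force: [-0.4, -0.2, -0.4]
gripper_width: 1.002
```

Call:
{"fn": "servo_tool", "kwargs": {
  "targets": [
    [1,0,0,-0.15,0.06],
    [1,0,0.05,-0.3,0.12],
    [1,-0.05,0.05,-0.45,0.19],
    [1,-0.05,0.1,-0.6,0.25],
    [1,-0.05,0.1,-0.7,0.31],
    [1,-0.1,0.1,-0.8,0.37],
    [1,-0.1,0.1,-0.9,0.43],
    [1,-0.1,0.1,-0.9,0.49]
  ]
}}

```text
time: 7.82
position: [0.5199, 0.0939, 0.3577]
orientation: [-0.184, 0.916, 0.347, -0.079]
wrist_force: [-0.2, -0.2, -0.1]
gripper_width: 1.001
```

```bash
python3 -c "
from h import *
st()"
```

```text
t 7.8167 q [ 0.273  0.29   0.237 -0.357 -1.708  2.006] p [0.5199 0.0939 0.3577] 
 z [-0.272  0.283 -0.92 ] jaw y [ 0.606 -0.692 -0.392] F [-0.2 -0.2 -0.1] w 1.001
```

Call:
{"fn": "servo_tool", "kwargs": {
  "targets": [
    [1,0,0,-0.1,0.06],
    [1,0,0.05,-0.2,0.12],
    [1,-0.05,0.05,-0.3,0.19],
    [1,-0.05,0.1,-0.4,0.25],
    [1,-0.1,0.1,-0.5,0.31],
    [1,-0.1,0.14,-0.6,0.37],
    [1,-0.15,0.14,-0.7,0.43],
    [1,-0.15,0.14,-0.8,0.49]
  ]
}}

```text
time: 8.48
position: [0.5012, 0.1108, 0.2606]
orientation: [-0.141, 0.717, 0.667, -0.143]
wrist_force: [-0.1, -0.2, 0.0]
gripper_width: 0.999
```

```bash
python3 - <<'E'
from h import *
for n in ['scene','top','wrist']:
    s=snap(n,n+'1.png')
st()
a=np.hstack([cv2.imread('pics/top1.png')[130:330,180:400],cv2.imread('pics/scene1.png')[160:360,230:450]])
cv2.imwrite('pics/a1.png',cv2.resize(a,None,fx=1.8,fy=1.8,interpolation=cv2.INTER_CUBIC))
E
```

```text
t 8.6333 q [ 0.427  0.386  0.07  -0.177 -1.623  2.659] p [0.5013 0.111  0.2604] 
 z [-0.396  0.013 -0.918] jaw y [ 0.915 -0.077 -0.395] F [0.1 0.2 0.1] w 1.001
```

View pics/a1.png

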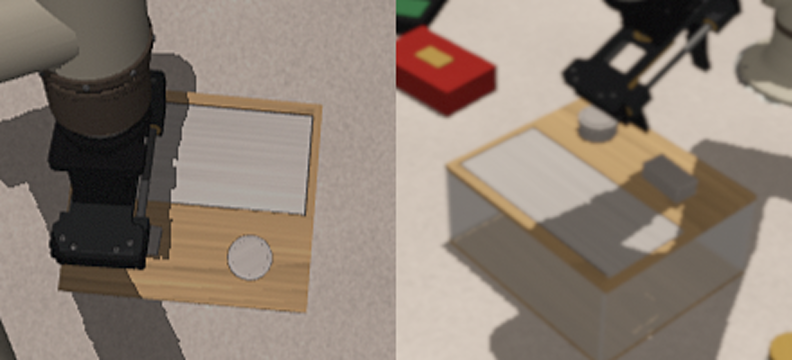

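View pics/wrist1.png

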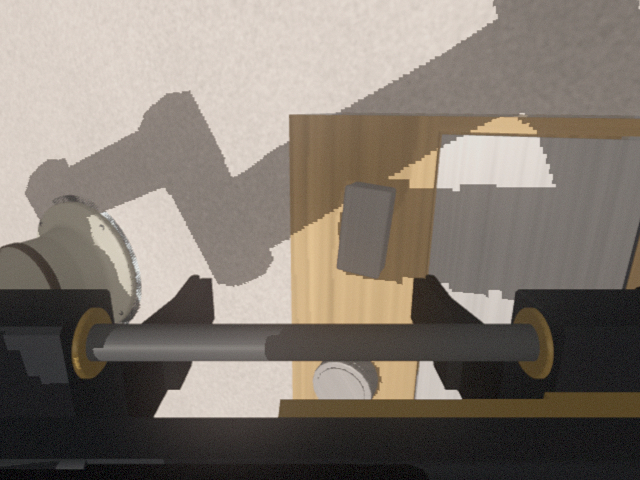

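```bash
python3 - <<'E'
from h import *
d=np.load('pics/wrist1.png.npz');K,T,c=d['K'],d['T'],d['c']
cv2.imwrite('pics/w1c.png',cv2.resize(c[100:300,280:480],None,fx=3,fy=3,interpolation=cv2.INTER_CUBIC)[:,:,::-1])
a=np.deg2rad(-5.1);O=np.array([.5193,.049]);U=np.array([[np.cos(a),np.sin(a)],[-np.sin(a),np.cos(a)]])
print('cam',T[:3,3])
for n,uv,z in [('box corner',(290,115),.12),('flapcorner',(440,136),.12),('edge',(418,395),.12),('tin',(347,184),.142),('tin',(394,187),.142),('tin',(383,279),.142),('tin',(337,272),.142)]:
    print(n,(U@(ray(K,T,uv,z)[:2]-O)).round(4))
s,M=st();p=s['position']
for sgn in (-1,1):
    q=p+M[:,1]*sgn*.0435+M[:,2]*.017
    print('tip inner',sgn,U@(q[:2]-O),q[2],'px',proj(K,T,q))
E
```

```text
cam [0.56486449 0.18607522 0.39118748]
box corner [-0.1018  0.1341]
flapcorner [0.0034 0.1231]
edge [ 0.0065 -0.0716]
tin [-0.0496  0.092 ]
tin [-0.0187  0.0926]
tin [-0.0218  0.0295]
tin [-0.0548  0.0288]
t 8.6333 q [ 0.427  0.386  0.07  -0.177 -1.623  2.659] p [0.5013 0.111  0.2604] 
 z [-0.396  0.013 -0.918] jaw y [ 0.915 -0.077 -0.395] F [0.1 0.2 0.1] w 1.001
tip inner -1 [-0.07012778  0.05955187] 0.26197975565358317 px [211.48938378 299.20690607]
tip inner 1 [0.00978217 0.05999249] 0.22758199611117588 px [410.50344774 300.04429176]
```

View pics/w1c.png

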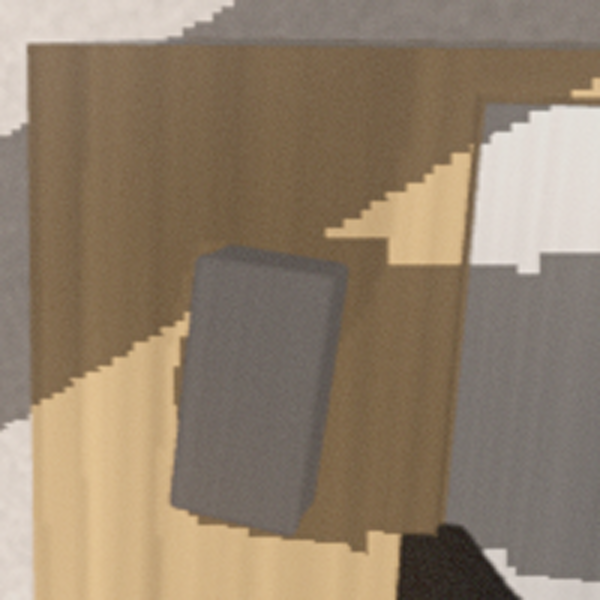

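Call:
{"fn": "servo_tool", "kwargs": {
  "targets": [
    [1,0,0,-0.25,0],
    [1,0,0,-0.5,0],
    [1,0,0,-0.65,0],
    [1,0,0,-0.75,0],
    [1,0,0,-0.8,0],
    [1,0,0,-0.8,0]
  ]
}}

```text
time: 9.13
position: [0.5012, 0.1106, 0.1639]
orientation: [-0.142, 0.72, 0.664, -0.144]
wrist_force: [-0.6, -0.4, -0.3]
gripper_width: 1.002
```

```bash
python3 - <<'E'
from h import *
for n in ['scene','wrist']:
    s=snap(n,n+'2.png')
st()
a=np.hstack([cv2.imread('pics/wrist2.png')[60:360,200:560],cv2.resize(cv2.imread('pics/scene2.png')[180:330,230:410],None,fx=2,fy=2,interpolation=cv2.INTER_CUBIC)])
cv2.imwrite('pics/a2.png',a)
E
```

```text
t 9.2333 q [ 0.426  0.465 -0.055 -0.178 -1.42   2.695] p [0.5021 0.1109 0.1655] 
 z [-0.394  0.014 -0.919] jaw y [ 0.916 -0.077 -0.394] F [-0.1  0.1 -0.8] w 0.999
```

View pics/a2.png

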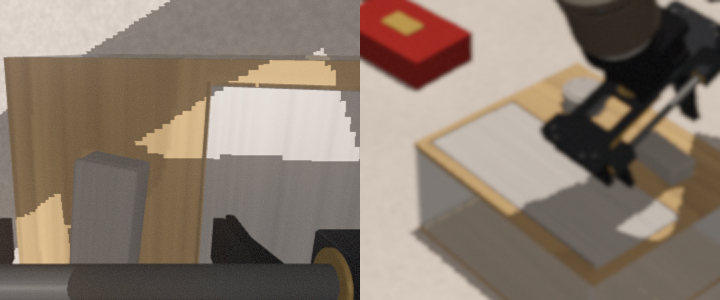

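Call:
{"fn": "servo_tool", "kwargs": {
  "targets": [
    [1,0,0,-0.07,0],
    [1,0,0,-0.14,0],
    [1,0,0,-0.21,0],
    [1,0,0,-0.28,0],
    [1,0,0,-0.33,0],
    [1,0,0,-0.35,0],
    [1,0,0,-0.35,0]
  ]
}}

```text
time: 9.82
position: [0.5014, 0.1108, 0.1226]
orientation: [-0.142, 0.72, 0.664, -0.144]
wrist_force: [-0.9, 0.8, 1.6]
gripper_width: 1.0
```

```bash
python3 - <<'E'
from h import *
for n in ['scene','wrist']:
    s=snap(n,n+'3.png')
st()
a=np.hstack([cv2.imread('pics/wrist3.png')[60:360,200:560],cv2.resize(cv2.imread('pics/scene3.png')[200:350,240:420],None,fx=2,fy=2,interpolation=cv2.INTER_CUBIC)])
cv2.imwrite('pics/a3.png',a)
E
```

```text
t 9.9167 q [ 0.426  0.509 -0.099 -0.182 -1.335  2.711] p [0.5013 0.1108 0.1232] 
 z [-0.396  0.013 -0.918] jaw y [ 0.915 -0.078 -0.396] F [-1.8  0.   0.9] w 0.998
```

View pics/a3.png

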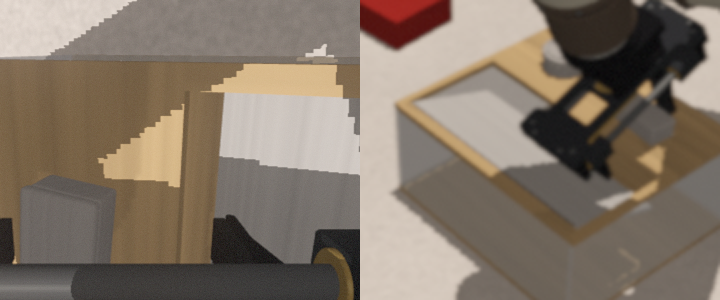

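Call:
{"fn": "servo_tool", "kwargs": {
  "targets": [
    [1,0.03,0,0,0],
    [1,0.06,-0.005,0,0],
    [1,0.09,-0.01,0,0],
    [1,0.12,-0.01,0,0],
    [1,0.15,-0.015,0,0],
    [1,0.18,-0.015,0,0],
    [1,0.21,-0.02,0,0],
    [1,0.21,-0.02,0,0]
  ]
}}

```text
time: 10.58
position: [0.5271, 0.1083, 0.1232]
orientation: [-0.142, 0.72, 0.664, -0.144]
wrist_force: [-2.5, -0.1, 2.0]
gripper_width: 0.999
```

```bash
python3 - <<'E'
from h import *
for n in ['scene','wrist']:
    s=snap(n,n+'4.png')
st()
a=np.hstack([cv2.imread('pics/wrist4.png')[60:360,200:560],cv2.resize(cv2.imread('pics/scene4.png')[200:350,240:420],None,fx=2,fy=2,interpolation=cv2.INTER_CUBIC)])
cv2.imwrite('pics/a4.png',a)
E
```

```text
t 10.6833 q [ 0.406  0.545 -0.036 -0.173 -1.364  2.722] p [0.527  0.1083 0.1233] 
 z [-0.395  0.013 -0.919] jaw y [ 0.915 -0.078 -0.395] F [-2.2  0.2  2.1] w 0.997
```

View pics/a4.png

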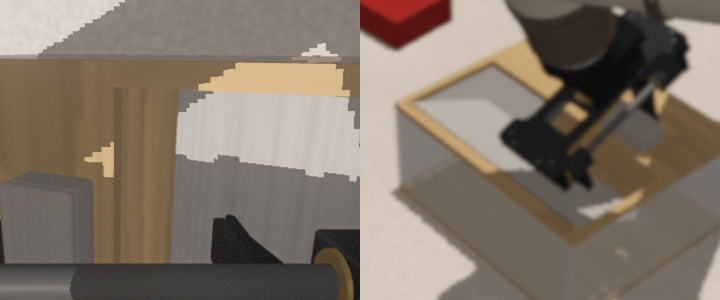

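Call:
{"fn": "servo_tool", "kwargs": {
  "targets": [
    [1,0.03,0,0,0],
    [1,0.06,-0.005,0,0],
    [1,0.09,-0.01,0,0],
    [1,0.12,-0.01,0,0],
    [1,0.15,-0.015,0,0],
    [1,0.15,-0.015,0,0]
  ]
}}

```text
time: 11.18
position: [0.5453, 0.1064, 0.1232]
orientation: [-0.142, 0.72, 0.664, -0.144]
wrist_force: [-4.3, -0.2, 3.1]
gripper_width: 1.003
```

```bash
python3 - <<'E'
from h import *
for n in ['scene','wrist']:
    s=snap(n,n+'5.png')
st()
a=np.hstack([cv2.imread('pics/wrist5.png')[60:360,200:560],cv2.resize(cv2.imread('pics/scene5.png')[200:350,240:420],None,fx=2,fy=2,interpolation=cv2.INTER_CUBIC)])
cv2.imwrite('pics/a5.png',a)
E
```

```text
t 11.2833 q [ 0.393  0.571  0.011 -0.167 -1.386  2.73 ] p [0.5453 0.1064 0.1232] 
 z [-0.395  0.013 -0.919] jaw y [ 0.916 -0.078 -0.395] F [-3.2 -0.2  2.7] w 1.0
```

View pics/a5.png

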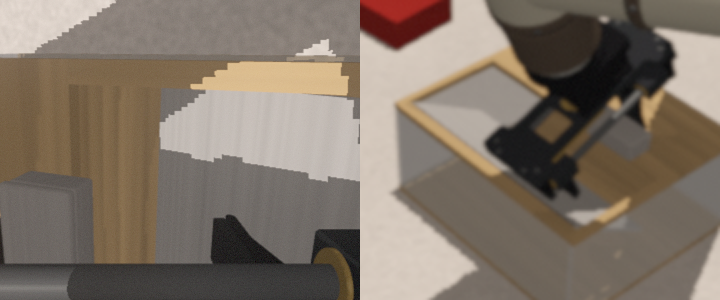

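Call:
{"fn": "servo_tool", "kwargs": {
  "targets": [
    [1,0.03,0,0,0],
    [1,0.06,-0.005,0,0],
    [1,0.09,-0.01,0,0],
    [1,0.1,-0.01,0,0],
    [1,0.1,-0.01,0,0]
  ]
}}

```text
time: 11.7
position: [0.5574, 0.1052, 0.1231]
orientation: [-0.141, 0.72, 0.664, -0.144]
wrist_force: [-1.5, 0.2, 0.0]
gripper_width: 1.002
```

```bash
python3 - <<'E'
from h import *
for n in ['scene','wrist']:
    s=snap(n,n+'6.png')
st()
a=np.hstack([cv2.imread('pics/wrist6.png')[60:360,200:560],cv2.resize(cv2.imread('pics/scene6.png')[200:350,240:420],None,fx=2,fy=2,interpolation=cv2.INTER_CUBIC)])
cv2.imwrite('pics/a6.png',a)
E
```

```text
t 11.8 q [ 0.384  0.589  0.043 -0.163 -1.4    2.735] p [0.5578 0.1053 0.1232] 
 z [-0.393  0.013 -0.919] jaw y [ 0.916 -0.078 -0.393] F [-3.1  0.3  1.5] w 0.997
```

View pics/a6.png

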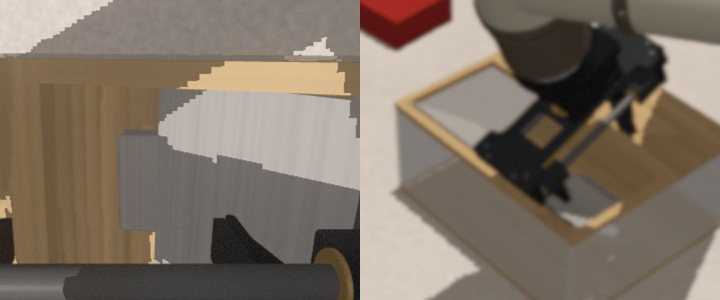

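Call:
{"fn": "servo_tool", "kwargs": {
  "targets": [
    [1,0.02,0,0,0],
    [1,0.04,0,0,0],
    [1,0.04,0,0,0],
    [1,0.04,0,0,0]
  ]
}}

```text
time: 12.13
position: [0.5624, 0.1052, 0.1229]
orientation: [-0.141, 0.72, 0.664, -0.143]
wrist_force: [-4.9, -0.1, 0.7]
gripper_width: 0.998
```

```bash
python3 - <<'E'
from h import *
for n in ['scene','wrist']:
    s=snap(n,n+'7.png')
st()
a=np.hstack([cv2.imread('pics/wrist7.png')[60:360,200:560],cv2.resize(cv2.imread('pics/scene7.png')[200:350,240:420],None,fx=2,fy=2,interpolation=cv2.INTER_CUBIC)])
cv2.imwrite('pics/a7.png',a)
E
```

```text
t 12.2333 q [ 0.381  0.596  0.056 -0.162 -1.407  2.736] p [0.5623 0.1052 0.123 ] 
 z [-0.394  0.013 -0.919] jaw y [ 0.916 -0.078 -0.394] F [-4.6 -0.7  1.2] w 0.997
```

View pics/a7.png

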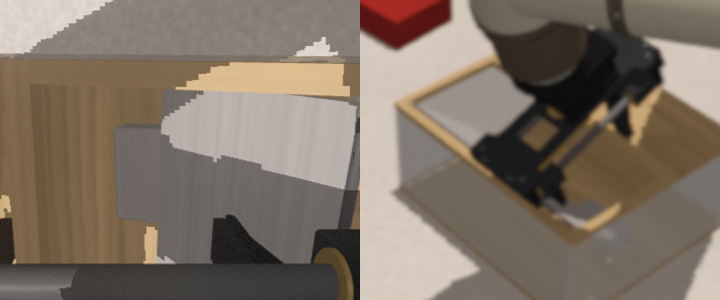

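```bash
python3 - <<'E'
from h import *
d=np.load('pics/wrist7.png.npz');K,T,c=d['K'],d['T'],d['c']
print(T[:3,3])
a=np.deg2rad(-5.1);O=np.array([.5193,.049]);U=np.array([[np.cos(a),np.sin(a)],[-np.sin(a),np.cos(a)]])
for n,uv,z in [('sill edge',(231,160),.12),('sill edge',(233,200),.12),('tin',(317,185),.028),('tin',(315,276),.028),('tin',(317,185),.006),('tin',(315,276),.006),('tin',(317,185),.1),('tin',(315,276),.1)]:
    print(n,z,(U@(ray(K,T,uv,z)[:2]-O)).round(4))
w=cv2.cvtColor(c,cv2.COLOR_RGB2BGR)
s=cv2.imread('pics/scene7.png')[200:350,240:420]
cv2.imwrite('pics/a7b.png',np.hstack([cv2.resize(w[140:340,220:420],(420,420),interpolation=cv2.INTER_CUBIC),cv2.resize(cv2.convertScaleAbs(s[60:150,40:130],alpha=1.5),(380,420),interpolation=cv2.INTER_CUBIC)]))
E
```

```text
[0.62645593 0.17972833 0.2554965 ]
sill edge 0.12 [0.0022 0.1194]
sill edge 0.12 [0.0021 0.1032]
tin 0.028 [0.0011 0.0937]
tin 0.028 [0.0002 0.0328]
tin 0.006 [-0.008   0.0892]
tin 0.006 [-0.009   0.0224]
tin 0.1 [0.0308 0.1083]
tin 0.1 [0.0302 0.0666]
```

View pics/a7b.png

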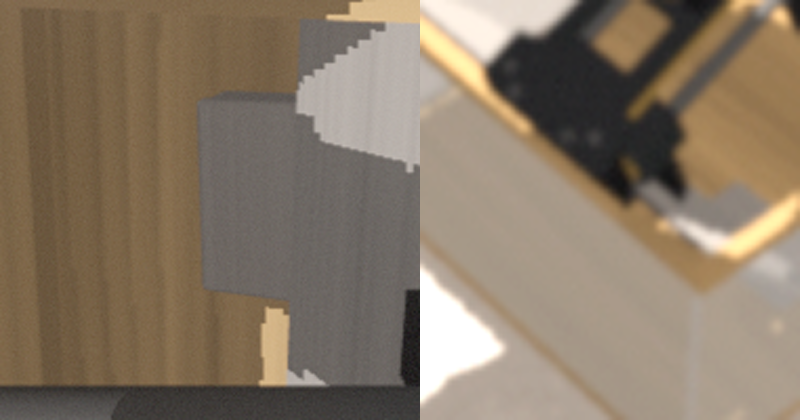

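Call:
{"fn": "servo_tool", "kwargs": {
  "targets": [
    [1,0,0,0.06,0],
    [1,0,0,0.12,0],
    [1,0,0,0.18,0],
    [1,0,0,0.24,0],
    [1,0,0,0.3,0],
    [1,0,0,0.4,0],
    [1,0,0,0.6,0],
    [1,0,0,0.8,0]
  ]
}}

```text
time: 12.9
position: [0.5629, 0.1051, 0.2199]
orientation: [-0.141, 0.72, 0.664, -0.143]
wrist_force: [0.8, -0.5, 0.0]
gripper_width: 1.001
```

Call:
{"fn": "servo_tool", "kwargs": {
  "targets": [
    [1,0,0.1,0.2,0],
    [1,0,0.3,0.4,0],
    [1,0,0.6,0.6,0],
    [1,0,0.9,0.7,0],
    [1,0,1,0.8,0]
  ]
}}

```text
time: 13.32
position: [0.5635, 0.2294, 0.3182]
orientation: [-0.14, 0.72, 0.666, -0.14]
wrist_force: [0.5, -0.6, -1.1]
gripper_width: 1.001
```

Call:
{"fn": "servo_tool", "kwargs": {
  "targets": [
    [1,-0.2,0.3,0.1,0],
    [1,-0.4,0.6,0.2,0],
    [1,-0.6,0.9,0.3,0],
    [1,-0.6,1,0.3,0],
    [1,-0.6,1,0.3,0]
  ]
}}

```text
time: 13.73
position: [0.4902, 0.3538, 0.3566]
orientation: [-0.14, 0.718, 0.668, -0.137]
wrist_force: [0.2, -0.2, -1.5]
gripper_width: 1.001
```

```bash
python3 - <<'E'
from h import *
for n in ['scene','top']:
    s=snap(n,n+'8.png')
st()
a=np.hstack([cv2.resize(cv2.imread('pics/top8.png')[140:340,190:390],(400,400),interpolation=cv2.INTER_CUBIC),cv2.resize(cv2.imread('pics/scene8.png')[200:370,250:440],(400,400),interpolation=cv2.INTER_CUBIC)])
cv2.imwrite('pics/a8.png',a)
E
```

```text
t 13.8333 q [ 0.743  0.47   0.478 -0.288 -1.855  2.28 ] p [0.4915 0.3503 0.3551] 
 z [-0.386  0.016 -0.922] jaw y [ 0.92  -0.073 -0.386] F [-0.1  0.4 -0.1] w 1.004
```

View pics/a8.png

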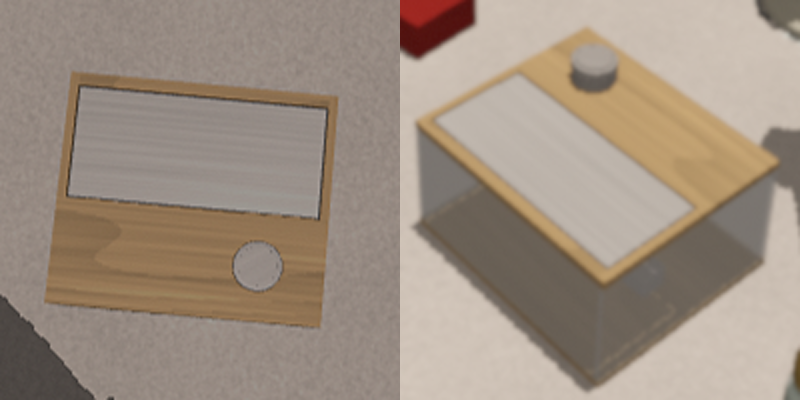

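View pics/top8.png

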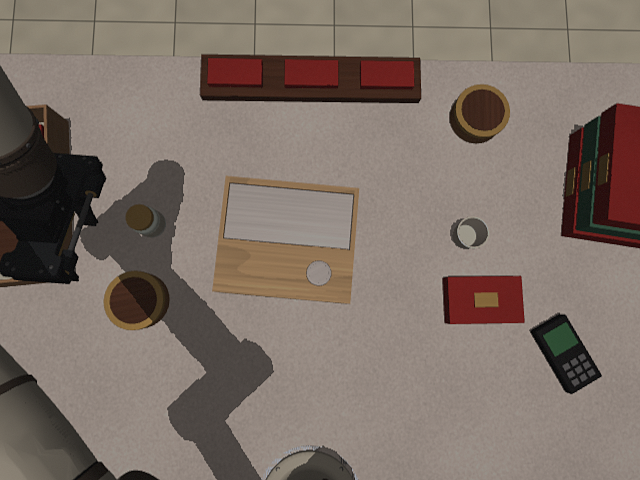

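The flap is shut, the round tin is still at (318,272), and nothing else has moved. The slim tin is gone from the sill, and a faint shape shows inside the box. The hand is clear, so I'm handing in.

Call:
{"fn": "servo_tool", "kwargs": {
  "targets": [
    [1,0,0,0,0],
    [1,0,0,0,0],
    [1,0,0,0,0],
    [1,0,0,0,0]
  ]
}}

```text
time: 14.17
position: [0.4921, 0.3494, 0.3549]
orientation: [-0.14, 0.72, 0.666, -0.139]
wrist_force: [0.2, -0.9, -0.5]
gripper_width: 0.999
```

```bash
python3 -c "
from h import *
st();print(ctrl.hand_in())"
```

```text
t 14.1667 q [ 0.741  0.47   0.478 -0.288 -1.855  2.281] p [0.4921 0.3494 0.3549] 
 z [-0.386  0.017 -0.922] jaw y [ 0.919 -0.074 -0.386] F [ 0.2 -0.9 -0.5] w 0.999
the job is handed in; nothing more can be done
None
```

The slim tin is in the box and the flap has shut by itself. I handed the job in at 14.2 s.

**How it was done:** The front fingertip pressed the flap down and held it open. The rear finger pushed the tin along the sill and over the edge, so it dropped in. I then lifted the hand straight up and away. Nothing was pinched or lifted.

**Tilt:** With the tool pointing straight down, both fingertips are level, so one could not press the flap while the other pushed on the sill. The move call has no tilt command. I got about 23° of tilt by pushing the arm high up against a joint's limit, then turned the hand half a turn over the box.

**Last checks:**
- **Slim tin:** before the hand left, the wrist view put it upright on the box floor, about 0 to 31 mm beyond the edge. Its 61 mm length matched when cast onto the right height. After the flap shut, only a faint shape showed inside the box.
- **Other items:** the flap looked level and shut, the round tin was at its old pixel position, and everything else looked unmoved.
- **Forces:** wrist forces I read stayed at about 5 N or less.
- **Disagreement:** the wrist and top views disagreed by about 3 to 5 mm on where the box was. They agreed on the tin relative to the edge, so I went ahead.

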